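# Reset the length stop of the slicing board

## Robot

A 6-joint arm with a two-finger parallel gripper is mounted at the origin on the work surface. World frame = base frame: x ahead of the robot, y to its left, z up, the work surface at z = 0. Lengths are in m, angles in rad, forces in N, time in s.
With the tool pointing down it reaches from about 0.275 to 0.825 m from the base axis. Payload 4.9 kg.
Tool frame: the origin (TCP) lies midway between the tips of the shut fingers; the grasp point (between the pads) lies 19 mm behind it (grip_point_offset is the distance from the TCP to the grasp point, in m); z points along the fingers, y is the line along which they close (so a half turn about z gives the same grasp; the last joint's range is limited). The gripper opens to 85 mm and grips with 20 to 120 N. Pads are 22 mm wide; open, the fingers measure 114 mm over their backs; the gripper's body (76 mm by 85 mm) begins 54 mm behind the grasp point. The pads swing forward as they close: fully open they stand 13 mm farther back than shut.
Start: joints at [-1.251, 0.326, -0.193, 1.052, 0, 1.437], TCP at [0.241, -0.494, 0.231] pointing down, gripper open.
Joint ranges: [-2.65, 2.65], [-0.97, 1.79], [-1.3, 1.35], [-1.93, 2.1], [-1.47, 1.37], [-3.14, 3.14]. Speed limits (rad/s): [2.57, 2.57, 3.14, 3.14, 3.14, 3.14].

## Interface

Orientations are given as a rotation vector (axis times angle).
In Python, from cell import * gives the robot as it stands. Calls block until the motion is done:
- movep(position, orientation): joint-space move of the TCP to a pose.
- move_l(position, velocity=0.15, rot=None, until_force=None): straight line of the TCP; rot=None keeps the orientation; velocity is the mean speed in m/s. With until_force (N) it stops when the force on the tool has changed by that much, and returns True; else False.
- set_joints(angles): joint-space move.
- let_go() and grab(newtons=None): open the fingers fully, or close them until they stop; newtons is the grip in N (None keeps the last).
- sleep(seconds).
- ik(position, orientation): joint angles nearest the present ones, or None.
- get_state(): the state.
- grab_frame(name): name is "scene" or "top"; returns a dict with "img" (400x640x3 uint8, red, green, blue), "fx", "fy", "cx", "cy" (pixels), "k1" (the pictures are not rectified: a ray, as slopes to the right and down, at radius r is drawn at 1 + k1 r^2 times it, then the intrinsics apply), "cam_to_world" (4x4, takes a point from camera to world coordinates). Camera axes: x right, y down, z forward; pixel columns grow to the right and rows downward; lengths in m; the calibration is good to about 2 mm. A picture is of the moment at which its call begins. There is no depth.
A pose or a line that the arm cannot do raises MotionError and nothing moves.
- sign_off(): hands the job in; it is judged then, once.
Trained networks look in the newest picture that a camera, given by its name, has taken for a name from the list of things; names that differ only in an ending like _2 or _b are one class to them, and where a whole thing is asked for, a point or a joint stands for the part that bears it (a point fixed in the world has none). Each returns a list of dicts, best first, with "score" (0 to 1); they miss things now and then, are a little off and sometimes report something else, mostly with a low value. They report only what shows in the picture. A call takes as long as a camera call.
- spot_in(camera, name): "centre" ([column, row] in pixels, amid what is visible of it).
- silhouettes(camera, name): "mask" (400x640 bool, what is visible of it) and "centre" ([column, row] in pixels, amid what is visible of it).
- tip_of(camera, name): "centre" ([column, row] in pixels: a listed point, or the origin of a listed thing).
The state is a dict: "clock": time; "q": joint angles; "joint_velocities": joint speeds; "tau": joint torques, N m; "position": TCP position; "eef_rot": TCP orientation; "contact_force": force on the tool from outside, world axes, zero at the start; "wrist_torque": the same for the moment, N m; "finger_gap": opening from 0.0 (shut) to 1.0 (fully open); "grasp_force": force on a finger pad.
Only numpy, scipy, OpenCV 4.12 (cv2) and the standard library are available. Lean on these libraries where they do the work, as an engineer would, in place of code of your own. Each camera call takes 0.05 s, during which the arm holds its last target. There are 200 camera calls.

## Task

Set the length stop on the slicing board to the V-shaped marker (not the round one): swing its clamp lever open, slide the stop along the rail until its pointer is in line with the point of the V, to within about 3 mm, then swing the lever fully back so that the stop is locked there. Leave the loose things on the board and counter where they are.

Things in the scene. Friction and masses are not known exactly. Their poses are not given: they have to be found in the camera images.
- board: Wooden slicing board fixed to the counter, 250 (x, from -110 to +140) x 400 (y) x 18 mm. Origin on the underside; z up. Along its y runs an aluminium rail, 30 mm wide, 360 mm long, centred on board x = +35 mm, top at z = 34 mm (all z are above the counter); end blocks at board y = +-184 mm, top z = 44. Behind the rail, at board x = 81 to 115 mm, a strip with engraved ticks and two markers.
- stop (a joint): Position (m) of the length stop along board +y, 0 = board middle, limits +-0.13. A black block 50 x 50 mm, z = 22 to 62 mm, astride the rail, with a low plate (8 mm thick, 42 mm long, top z = 50) on its robot side at its -y edge. Unlocked it slides at about 4 N (push its +y or -y face) and stays where left; locked, a brake resists pushes up to about 25 N.
- pointer (a point): Tip of the stop's steel pointer (5 mm wide), on the stop's far side (+x of the board) in the stop's middle: 38 mm in board x from the block's centre, at z = 27 mm. Same board y as the block's centre.
- hub (a point): Point on the clamp lever's upright turning axis, over the centre of the stop block, at z = 73 mm (mid-height of the lever's bar).
- lever (a joint): Clamp lever angle (rad) about the upright hub axis, counter-clockwise from above. 0 (hard stop) = locked, bar along board +y, parallel to the rail; 1.5 (hard stop) = fully open, bar to board -x, square to the rail. The brake grips below about 0.6. Stays where left; takes about 2 N at its end, 3 to 4 N near locked.
- lever_tip (a point): Centre of the lever's round end (20 mm across), 85 mm from the hub axis, at mid-height z = 73 mm. The lever is a steel bar 14 mm wide, 14 mm tall (z = 66 to 80 mm), free on both long sides and so easily swept by closed fingers.
- v_marker: Fixed steel marker on the strip behind the rail, to the left or right of the stop: base 34 x 34 x 3 mm with an upright dark V (two thin walls, top z = 36 mm) whose point faces the rail (board -x). Origin: centre of underside, z = 18 mm, at the same board y as the V's point; yaw as the board.
- round_marker: Fixed steel marker with the same base but an upright dark round stud, 28 mm across, 15 mm high. Not the wanted one. Origin as for the V marker.
- lid: Bystander: black plastic processor lid lying flat, 170 mm across, with an open tube 60 mm across, top at 66 mm. Origin: centre of underside.
- bowl: Bystander: glass bowl, 150 mm across, 70 mm high. Origin: centre of underside.
- scoop: Bystander: teal silicone scoop, cup 58 mm across and 36 mm high, handle reaching 110 mm along its -x. Origin: under the cup.
- whisk: Bystander: flat steel whisk lying on the robot side of the board, 230 mm long, 45 mm wide, 14 mm thick (top at z = 32 mm), roughly along the board's y. Origin: where handle and wires meet, underside; head along its +x.
- pusher: Bystander: black plastic food pusher standing upright, 68 mm across at the top, 96 mm high. Origin: centre of underside.
- jar: Bystander: glass jar, 72 mm across, 100 mm high. Origin: centre of underside.
- disc: Bystander: steel slicing disc lying flat, 104 mm across, hub 22 mm high. Origin: centre of underside.

How it is judged:
By the outcome, as a careful person would: the job done as asked, in the order asked, and still so for the second after the job is handed in, with the robot touching nothing.
It also fails if it takes over 61 s, if anything falls off the work surface, if the arm or the gripper's body presses on something with over 40 N, if the wrist force passes 120 N, or if a joint passes its speed limit or range.

## Working session

There is one attempt and no reset: what is moved stays moved. The work goes in short steps, each a Python script; the robot and the scene stay as the last script left them, time stands still between calls to the robot, and variables do not carry over. Pictures are saved under pics/ and viewed, at most 10 in all, crops included, and the job is handed in when it is done.

```bash
mkdir -p pics
cat > h.py <<'E'
from cell import *
import numpy as np, cv2
def ray(f,px):
    p=(np.array(px,float)-[f["cx"],f["cy"]])/[f["fx"],f["fy"]]
    s=p.copy()
    for _ in range(30): s=p/(1+f["k1"]*(s@s))
    T=np.array(f["cam_to_world"]); return T[:3,3],T[:3,:3]@np.array([s[0],s[1],1])
def at(f,px,z):
    o,d=ray(f,px); return o+d*(z-o[2])/d[2]
def proj(f,P):
    T=np.array(f["cam_to_world"]); c=T[:3,:3].T@(np.array(P,float)-T[:3,3]); s=c[:2]/c[2]
    return s*(1+f["k1"]*(s@s))*[f["fx"],f["fy"]]+[f["cx"],f["cy"]]
E
python3 - <<'E'
from h import *
Z=dict(pointer=.027,hub=.073,lever_tip=.073,v_marker=.018,round_marker=.018,board=0,whisk=.018,lid=0,bowl=0,scoop=0,pusher=0,jar=0,disc=0)
for c in("top","scene"):
    f=grab_frame(c); cv2.imwrite(f"pics/{c}0.png",f["img"][:,:,::-1])
    print(c,np.round(np.array(f["cam_to_world"])[:3,3],3))
    for n,z in Z.items():
        for r in tip_of(c,n)[:2]: print(n,round(r["score"],2),np.round(r["centre"]),np.round(at(f,r["centre"],z),4))
print(get_state()["clock"],get_state()["eef_rot"])
E
```

```text
top [ 0.46  -0.01   1.293]
pointer 0.89 [298. 189.] [0.6149 0.055  0.027 ]
hub 0.88 [296. 202.] [0.5623 0.0587 0.073 ]
lever_tip 0.68 [272. 193.] [0.5921 0.1382 0.073 ]
lever_tip 0.51 [372. 144.] [ 0.7674 -0.1953  0.073 ]
v_marker 0.69 [184. 233.] [0.4524 0.4445 0.018 ]
v_marker 0.51 [323. 191.] [ 0.6109 -0.0326  0.018 ]
round_marker 0.45 [272. 180.] [0.644  0.1461 0.018 ]
board 0.68 [297. 210.] [0.5405 0.0568 0.    ]
board 0.62 [433. 238.] [ 0.4551 -0.4215  0.    ]
whisk 0.69 [279. 233.] [0.4604 0.1163 0.018 ]
lid 0.86 [182. 236.] [0.4424 0.4573 0.    ]
bowl 0.56 [431. 238.] [ 0.455  -0.4166  0.    ]
scoop 0.65 [422. 178.] [ 0.667  -0.3835  0.    ]
scoop 0.4 [270. 194.] [0.5966 0.1551 0.    ]
pusher 0.6 [193. 182.] [0.6346 0.4287 0.    ]
jar 0.89 [296. 145.] [0.7748 0.0661 0.    ]
disc 0.85 [373. 147.] [ 0.7743 -0.2112  0.    ]
scene [1.475 0.549 0.872]
pointer 0.8 [334. 237.] [0.6162 0.0554 0.027 ]
hub 0.91 [346. 214.] [0.568  0.0622 0.073 ]
lever_tip 0.56 [370. 225.] [0.5787 0.1362 0.073 ]
v_marker 0.58 [308. 231.] [ 0.6221 -0.0221  0.018 ]
round_marker 0.62 [362. 259.] [0.6467 0.1521 0.018 ]
board 0.79 [352. 226.] [ 0.5266  0.0596 -0.    ]
whisk 0.68 [380. 216.] [0.4682 0.1165 0.018 ]
lid 0.7 [503. 254.] [0.4307 0.4494 0.    ]
lid 0.64 [370. 226.] [0.4985 0.1024 0.    ]
bowl 0.94 [233. 171.] [ 0.4695 -0.4057  0.    ]
bowl 0.32 [472. 301.] [ 0.6296  0.4305 -0.    ]
scoop 0.66 [194. 204.] [ 0.6675 -0.3901  0.    ]
pusher 0.69 [476. 301.] [0.6236 0.4367 0.    ]
jar 0.61 [309. 281.] [0.762  0.0685 0.    ]
disc 0.75 [215. 247.] [ 0.7825 -0.2104  0.    ]
1.4 [3.06104469e+00 7.06711701e-01 3.62277970e-06]
```

View pics/top0.png

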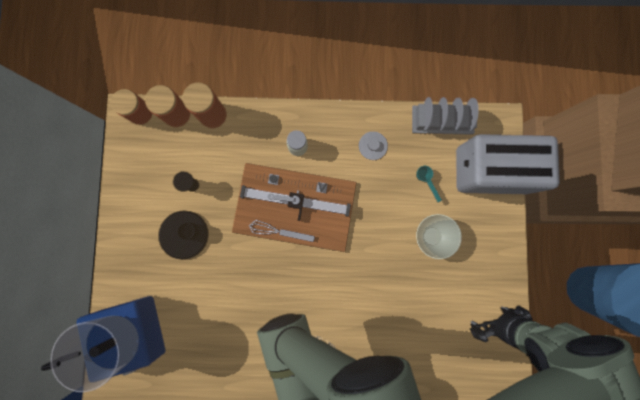

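View pics/scene0.png

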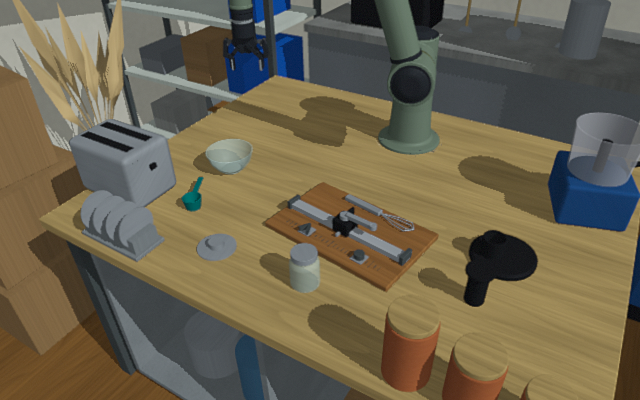

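Run:
```python
from h import *
fs={}
crop=dict(top=(228,155,132,100),scene=(255,175,190,115))
ims=[]
for c in("top","scene"):
    st=[]
    for i in range(6): f=grab_frame(c); st.append(f["img"].astype(float))
    fs[c]=f; m=np.mean(st,0).clip(0,255).astype(np.uint8); np.save(c+"_m.npy",m)
    x,y,w,h=crop[c]; s=6 if c=="top" else 4
    cv2.imwrite(f"pics/{c}1.png",cv2.resize(m[y:y+h,x:x+w,::-1],None,fx=s,fy=s,interpolation=cv2.INTER_CUBIC))
    r=silhouettes(c,"board")
    if r:
        cs=max(cv2.findContours(r[0]["mask"].astype(np.uint8),0,2)[0],key=cv2.contourArea)
        P=np.array([at(f,p[0],.018)[:2] for p in cs],np.float32)
        print(c,cv2.minAreaRect(P))
    for n in("v_marker","round_marker","stop","lever"):
        for r in silhouettes(c,n)[:2]: print(n,r["score"],r["centre"],r["mask"].sum())
```

```text
top ((0.5522867441177368, 0.06563419103622437), (0.40419068932533264, 0.25584083795547485), 81.5650405883789)
v_marker 0.65 [319.6, 187.8] 88
stop 0.77 [292.0, 201.1] 315
lever 0.47 [287.9, 196.0] 193
lever 0.26 [297.4, 209.0] 7450
scene ((0.5595284700393677, 0.06241653859615326), (0.41897258162498474, 0.26219066977500916), 81.28785705566406)
v_marker 0.66 [304.4, 227.1] 102
v_marker 0.65 [364.9, 206.7] 256
round_marker 0.52 [357.3, 258.9] 145
stop 0.94 [345.3, 224.9] 661
stop 0.59 [303.8, 267.4] 1301
lever 0.6 [358.3, 219.5] 320
```

View pics/top1.png

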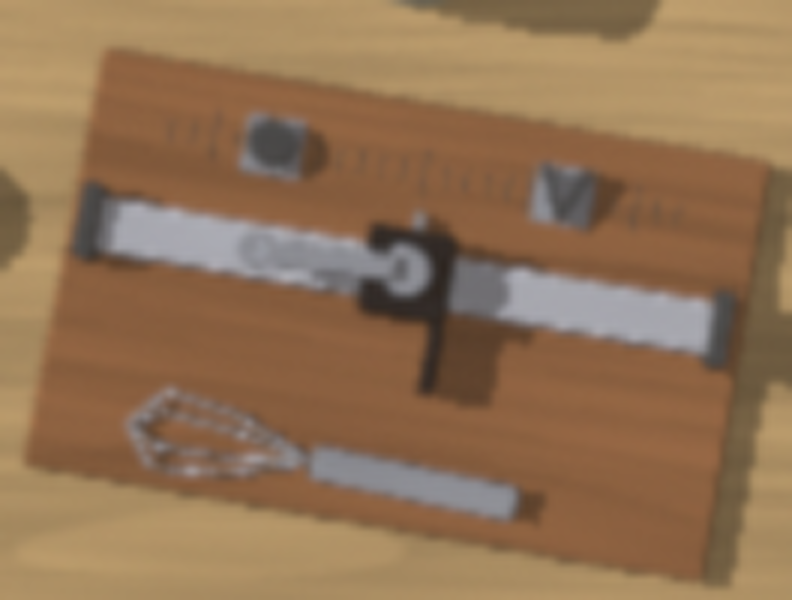

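View pics/scene1.png

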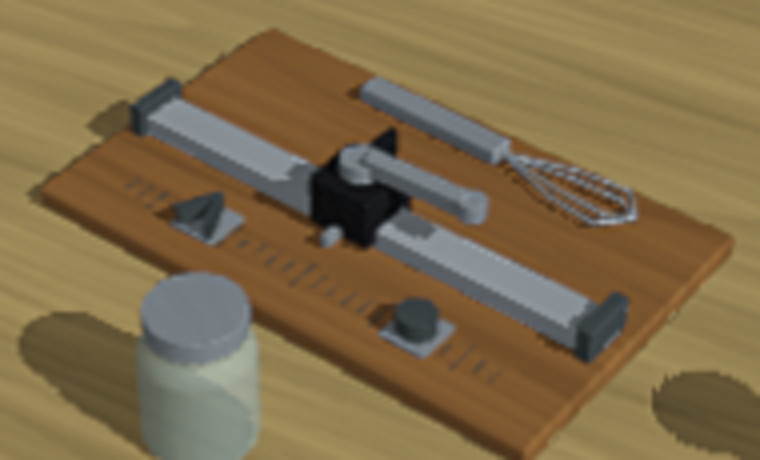

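```bash
cat >> h.py <<'E'
CROP=dict(top=(228,155,6),scene=(255,175,4))
def cp(c,u,v):
    x,y,s=CROP[c]; return [x+(u+.5)/s-.5,y+(v+.5)/s-.5]
E
python3 - <<'E'
from h import *
from scipy.optimize import least_squares
F={c:grab_frame(c) for c in CROP}
B=[(.14,.2,.018),(.14,-.2,.018),(-.11,-.2,.018),(-.11,.2,.018)]
obs=dict(top=[(107,48),(768,160),(710,583),(26,465)],scene=[(525,457),(42,193),(272,30),(733,240)])
R=lambda a:np.array([[np.cos(a),-np.sin(a)],[np.sin(a),np.cos(a)]])
def W(p,b): return [*(R(p[2])@np.array(b[:2])+p[:2]),b[2]]
def res(p,cs): return np.concatenate([proj(F[c],W(p,b))-cp(c,*o) for c in cs for b,o in zip(B,obs[c])])
for cs in(["top"],["scene"],["top","scene"]):
    s=least_squares(res,[.55,.06,-.15],args=(cs,)); p=s.x
    print(cs,np.round(p,4),"res",np.round(s.fun,1))
    for c,n,u,z in[("top","Vbase",(564,196),.021),("top","Vapex",(568,222),.036),("top","round",(274,146),.021),("top","ptr",(419,214),.027),("top","hub",(407,269),.080),("top","blockR",(455,240),.062),("top","leverend",(262,250),.080),
      ("scene","ptr",(329,237),.027),("scene","Vbase",(206,220),.021),("scene","hub",(358,161),.085),("scene","round",(417,328),.021)]:
        if c in cs:
            q=at(F[c],cp(c,*u),z)[:2]; print(" ",c,n,np.round(q,4),"board",np.round(R(p[2]).T@(q-p[:2]),4))
E
```

```text
['top'] [ 0.5378  0.0666 -0.1439] res [-0.6 -0.3  1.3 -0.3 -0.3  0.  -0.4  0.5]
  top Vbase [ 0.6223 -0.0277] board [ 0.0971 -0.0813]
  top Vapex [ 0.6053 -0.0301] board [ 0.0807 -0.0861]
  top round [0.6478 0.1422] board [0.098  0.0906]
  top ptr [0.6091 0.0562] board [ 0.072  -0.0001]
  top hub [0.572  0.0593] board [ 0.0348 -0.0024]
  top blockR [0.5906 0.0337] board [ 0.057 -0.025]
  top leverend [0.5807 0.1399] board [0.0319 0.0786]
['scene'] [ 0.5413  0.0713 -0.1524] res [ 0.2  0.4 -1.4 -0.9 -0.5 -0.6  1.5  0.1]
  scene ptr [0.603  0.0556] board [ 0.0633 -0.0062]
  scene Vbase [ 0.6223 -0.0275] board [ 0.095  -0.0853]
  scene hub [0.5884 0.0684] board [0.047  0.0043]
  scene round [0.6458 0.1428] board [0.0924 0.0865]
['top', 'scene'] [ 0.5392  0.0691 -0.1485] res [-1.  -0.9  0.7 -0.4 -1.2 -0.1 -1.2 -0.2  0.2 -0.6 -1.6 -1.4 -1.  -1.
  1.  -0.8]
  top Vbase [ 0.6223 -0.0277] board [ 0.0965 -0.0835]
  top Vapex [ 0.6053 -0.0301] board [ 0.0801 -0.0884]
  top round [0.6478 0.1422] board [0.0966 0.0884]
  top ptr [0.6091 0.0562] board [ 0.071  -0.0024]
  top hub [0.572  0.0593] board [ 0.0339 -0.0049]
  top blockR [0.5906 0.0337] board [ 0.0562 -0.0274]
  top leverend [0.5807 0.1399] board [0.0306 0.0761]
  scene ptr [0.603  0.0556] board [ 0.0651 -0.004 ]
  scene Vbase [ 0.6223 -0.0275] board [ 0.0965 -0.0832]
  scene hub [0.5884 0.0684] board [0.0488 0.0066]
  scene round [0.6458 0.1428] board [0.0946 0.0887]
```

```bash
cat >> h.py <<'E'
YAW=-.148; O=np.array([.5385,.068]); RB=np.array([[np.cos(YAW),-np.sin(YAW)],[np.sin(YAW),np.cos(YAW)]])
ROT=[np.pi*np.cos(YAW/2),np.pi*np.sin(YAW/2),0]
def w(bx,by,z): return [*(O+RB@np.array([bx,by])),z]
def b(p): return RB.T@(np.array(p[:2])-O)
def lev(s,th,d,z=.068,r=.070):   # board: u along bar, n = clockwise side
    u=np.array([-np.sin(th),np.cos(th)]); n=np.array([np.cos(th),np.sin(th)])
    q=np.array([.035,s])+r*u+d*n; return w(q[0],q[1],z)
def look(tag,view=None):
    for c in("top","scene"):
        st=[]
        for i in range(3): f=grab_frame(c); st.append(f["img"].astype(float))
        m=np.mean(st,0).astype(np.uint8); x,y,s=CROP[c]; wd,h=(132,100) if c=="top" else (190,115)
        cv2.imwrite(f"pics/{c}{tag}.png",cv2.resize(m[y:y+h,x:x+wd,::-1],None,fx=s,fy=s,interpolation=cv2.INTER_CUBIC))
        for n,z in(("pointer",.027),("hub",.073),("lever_tip",.073)):
            r=tip_of(c,n)[:1]
            if r: print(c,n,round(r[0]["score"],2),"board",np.round(b(at(f,r[0]["centre"],z)),4))
E
python3 - <<'E'
from h import *
grab()
s=-.001
p=lev(s,0,.036,.19); print(p,ik(p,ROT))
movep(p,ROT); move_l(lev(s,0,.036),.15)
for th in np.arange(0,1.56,.13):
    move_l(lev(s,th,.018),.12); print(round(th,2),np.round(get_state()["contact_force"],1))
p=get_state()["position"]; print(p,b(p),get_state()["clock"])
# retreat clockwise then up
move_l(lev(s,1.3,.035),.15); move_l(lev(s,1.1,.035,.2),.25)
movep(w(-.06,.25,.25),ROT)
look("2"); print(get_state()["clock"])
E
```

```text
[np.float64(0.6188985865291119), np.float64(0.12577600958980217), 0.19] [ 0.08369098  0.50454708 -0.02568138  1.04056786  0.         -2.90990167]
0.0 [ 0.7 -0.3  0.1]
0.13 [-0.5 -0.  -0.2]
0.26 [0.3 0.1 0.8]
0.39 [-0.4 -0.2 -0.5]
0.52 [-0.  -0.2 -0.5]
0.65 [-0.  -0.4  0.9]
0.78 [ 0.2  0.4 -0.5]
0.91 [-0.3  0.6  1.3]
1.04 [ 0.1  0.8 -0.1]
1.17 [0.3 0.8 0.3]
1.3 [-0.3  0.2  0.8]
1.43 [ 0.1 -0.4 -0.3]
[0.51062557 0.09872924 0.06793655] [-0.03210105  0.02628293] 10.9917
top pointer 0.57 board [ 0.0757 -0.0121]
top hub 0.58 board [ 0.0292 -0.0072]
top lever_tip 0.73 board [-0.05   0.003]
scene pointer 0.69 board [ 0.07   -0.0049]
scene lever_tip 0.64 board [-0.0438  0.0054]
13.4167
```

View pics/top2.png

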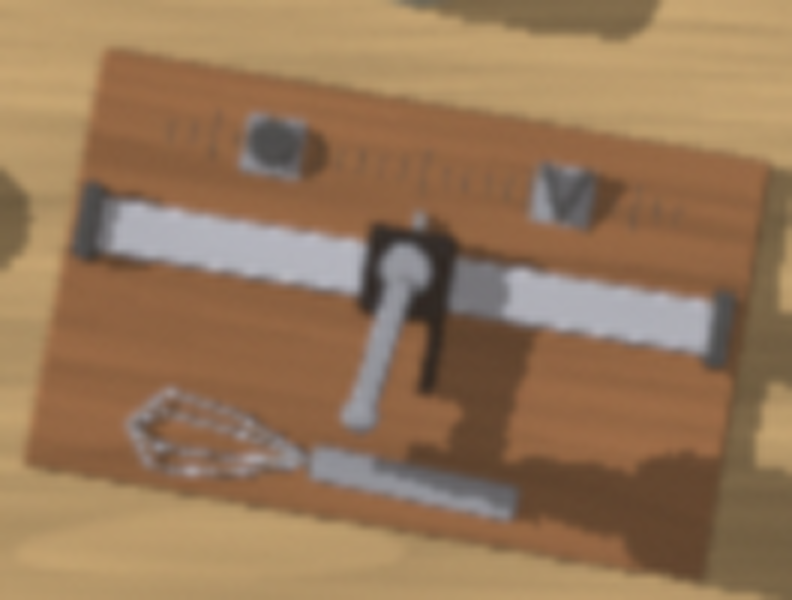

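Run:
```python
from h import *
s=-.001
move_l(lev(s,1.1,.05,.2),.25); move_l(lev(s,1.25,.04),.2)
for th in(1.4,1.53): move_l(lev(s,th,.018),.08)
move_l(lev(s,1.4,.04),.15)
move_l(w(.035,.065,.09),.2); move_l(w(.035,.065,.045),.15)
hit=move_l(w(.035,.025,.045),.02,until_force=2.5)
q=b(get_state()["position"]); print(hit,q,get_state()["contact_force"])
move_l(w(.035,q[1]-.075,.045),.03); print(b(get_state()["position"]),get_state()["contact_force"])
move_l(w(.035,q[1]-.055,.045),.15); move_l(w(.035,q[1]-.04,.22),.25); movep(w(-.06,.25,.25),ROT)
look("3"); print(get_state()["clock"])
```

```text
True [0.03473786 0.03226283] [-0.07905209  0.76276431  0.30224539]
[ 0.03504124 -0.04270497] [-1.43569257  3.8011226  -2.07328998]
top pointer 0.61 board [ 0.0622 -0.0819]
top hub 0.91 board [ 0.0297 -0.073 ]
top lever_tip 0.75 board [ 0.188  -0.4146]
scene pointer 0.87 board [ 0.067 -0.085]
scene hub 0.86 board [ 0.0258 -0.0748]
scene lever_tip 0.77 board [-0.0632 -0.0793]
24.2
```

View pics/top3.png

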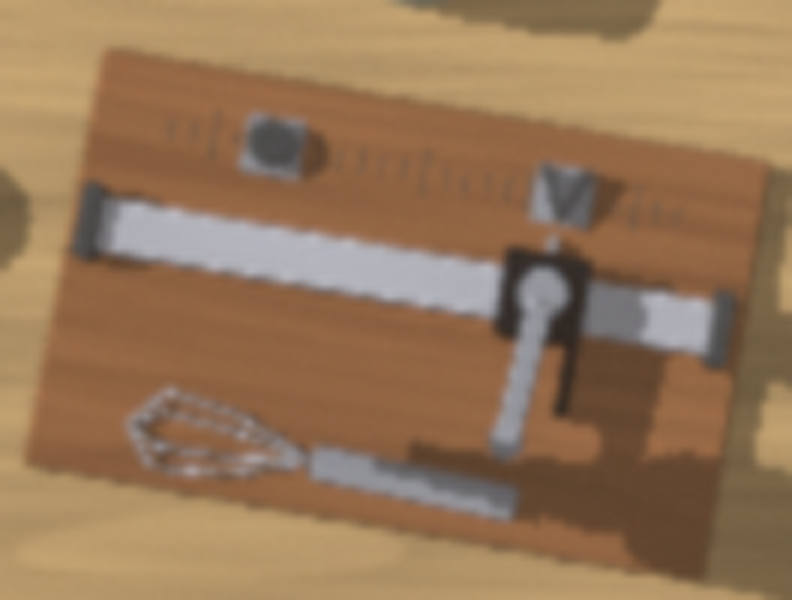

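View pics/scene3.png

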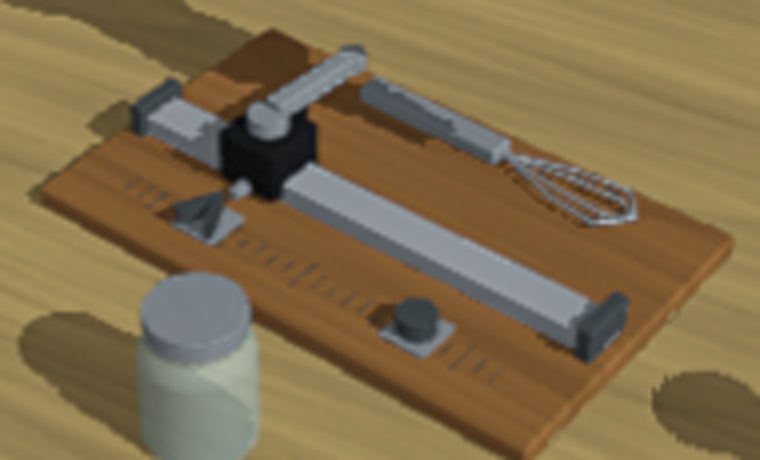

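Run:
```python
from h import *
out=[]
for c,z in(("top",.021),("top",.027),("scene",.021),("scene",.027)):
    st=[]
    for i in range(4): f=grab_frame(c); st.append(f["img"].astype(np.float32))
    m=np.mean(st,0)
    xs=np.arange(.13,.05,-.0003); ys=np.arange(-.04,-.13,-.00024)
    M=np.array([[proj(f,w(x,y,z)) for y in ys] for x in xs],np.float32)
    o=cv2.remap(m,M[...,0],M[...,1],cv2.INTER_CUBIC).clip(0,255).astype(np.uint8)[:,:,::-1].copy()
    for y in np.arange(-.05,-.13,-.01):
        j=int((-.04-y)/.00024); o[:(18 if round(y*1000)%50 else 40),j]=(0,255,255); o[-12:,j]=(0,255,255)
    o=np.pad(o,((2,2),(2,2),(0,0))); out.append(o)
cv2.imwrite("pics/rect.png",np.vstack([np.hstack(out[:2]),np.hstack(out[2:])]))
print(out[0].shape)
```

```text
(271, 379, 3)
```

View pics/rect.png

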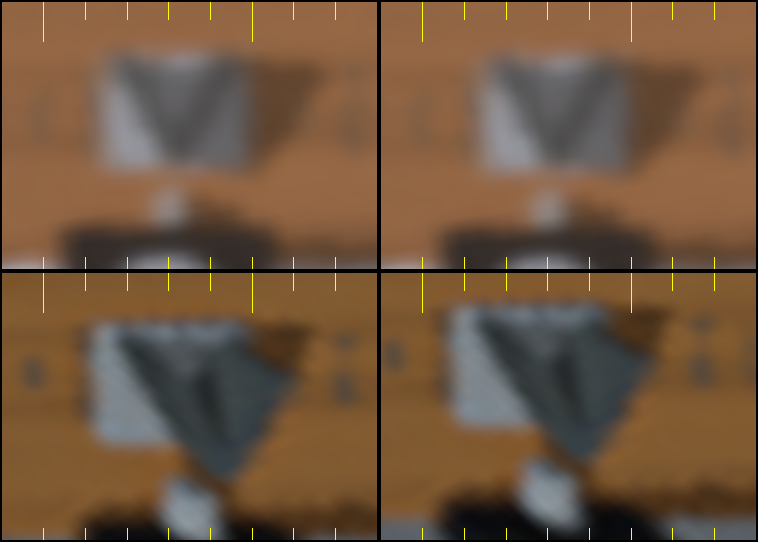

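Run:
```python
from h import *
movep(w(.035,-.01,.12),ROT); move_l(w(.035,-.01,.045),.15)
move_l(w(.035,-.038,.045),.08); move_l(w(.035,-.0438,.045),.01); print(b(get_state()["position"]),get_state()["contact_force"])
move_l(w(.035,-.02,.045),.1); move_l(w(.035,-.02,.13),.2)
s=-.082
move_l(lev(s,1.5,-.04,.13),.25); move_l(lev(s,1.5,-.04),.15)
for th in np.arange(1.5,.05,-.13):
    move_l(lev(s,th,-.018),.08)
print("F",np.round(get_state()["contact_force"],1))
hit=move_l(lev(s,0,-.006),.03,until_force=10)
p=get_state()["position"]; print(hit,b(p),np.round(get_state()["contact_force"],1))
move_l(lev(s,.3,-.04),.1); move_l(lev(s,.3,-.05,.2),.25); movep(w(-.06,.25,.25),ROT)
look("4"); print(get_state()["clock"])
out=[]
for c,z in(("top",.021),("scene",.027)):
    st=[]
    for i in range(4): f=grab_frame(c); st.append(f["img"].astype(np.float32))
    m=np.mean(st,0)
    xs=np.arange(.13,-.01,-.0005); ys=np.arange(0,-.15,-.0004)
    M=np.array([[proj(f,w(x,y,z)) for y in ys] for x in xs],np.float32)
    o=cv2.remap(m,M[...,0],M[...,1],cv2.INTER_CUBIC).clip(0,255).astype(np.uint8)[:,:,::-1].copy()
    for y in np.arange(-.01,-.15,-.01): o[:12,int(-y/.0004)]=(0,255,255)
    out.append(o)
cv2.imwrite("pics/rect4.png",np.hstack(out))
```

```text
[ 0.03494025 -0.04317979] [ 0.96865487  3.92361235 -1.00389716]Traceback (most recent call last):
  File "<stdin>", line 6, in <module>
cell.MotionError: the arm cannot follow that straight line within its joint ranges
```

Run:
```python
from h import *
print(get_state()["clock"])
R2=[np.pi*np.cos(YAW/2+np.pi/2),np.pi*np.sin(YAW/2+np.pi/2),0]
s=-.082
P=lev(s,1.5,-.04,.13); print(ik(P,R2))
move_l(w(.035,0,.2),.25); movep(lev(s,1.5,-.04,.2),R2); move_l(lev(s,1.5,-.04),.15)
for th in np.arange(1.5,.05,-.13):
    move_l(lev(s,th,-.018),.08)
print("F",np.round(get_state()["contact_force"],1))
hit=move_l(lev(s,0,-.006),.03,until_force=10)
p=get_state()["position"]; print(hit,b(p),np.round(get_state()["contact_force"],1))
move_l(lev(s,.3,-.04),.1); move_l(lev(s,.3,-.05,.2),.25); movep(w(-.1,.2,.25),R2)
look("4"); print(get_state()["clock"])
out=[]
for c,z in(("top",.021),("scene",.027)):
    st=[]
    for i in range(4): f=grab_frame(c); st.append(f["img"].astype(np.float32))
    m=np.mean(st,0)
    xs=np.arange(.13,-.01,-.0005); ys=np.arange(.02,-.13,-.0004)
    M=np.array([[proj(f,w(x,y,z)) for y in ys] for x in xs],np.float32)
    o=cv2.remap(m,M[...,0],M[...,1],cv2.INTER_CUBIC).clip(0,255).astype(np.uint8)[:,:,::-1].copy()
    for y in np.arange(.01,-.13,-.01): o[:12,int((.02-y)/.0004)]=(0,255,255)
    out.append(o)
cv2.imwrite("pics/rect4.png",np.hstack(out))
```

```text
29.0167
[-0.23887351  0.30789229 -0.50449642  0.75840761  0.         -0.09087351]
F [0.2 0.7 0.7]
True [ 0.01598407 -0.01279953] [ 0.1 -0.1 -0.8]
top pointer 0.62 board [ 0.0784 -0.0833]
top hub 0.93 board [ 0.0337 -0.0723]
top lever_tip 0.66 board [ 0.0458 -0.0026]
scene pointer 0.58 board [ 0.079 -0.085]
scene hub 0.59 board [ 0.0354 -0.0784]
scene lever_tip 0.82 board [0.0355 0.0115]
39.5
```

View pics/rect4.png

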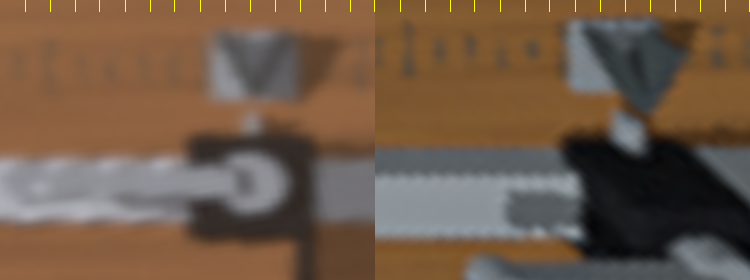

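Run:
```python
from h import *
R2=[np.pi*np.cos(YAW/2+np.pi/2),np.pi*np.sin(YAW/2+np.pi/2),0]
s=-.082
movep(lev(s,0,-.035,.12),R2); move_l(lev(s,0,-.035),.15)
for F in(4,14):
    hit=move_l(lev(s,0,-.004),.02,until_force=F); print(hit,b(get_state()["position"]),np.round(get_state()["contact_force"],1))
move_l(lev(s,.2,-.04),.1); move_l(lev(s,.2,-.05,.2),.25); movep(w(-.1,.2,.25),R2)
look("5"); print(get_state()["clock"])
```

```text
True [ 0.01590531 -0.01209088] [ 0.4  0.3 -0.5]
True [ 0.01594141 -0.01208633] [-0.   0.4 -0. ]
top pointer 0.78 board [ 0.0717 -0.0817]
top hub 0.78 board [ 0.0262 -0.0763]
top lever_tip 0.6 board [ 0.0404 -0.0029]
scene pointer 0.72 board [ 0.0728 -0.0731]
scene hub 0.92 board [ 0.0329 -0.0818]
scene lever_tip 0.64 board [0.035  0.0047]
45.4917
```

View pics/top5.png

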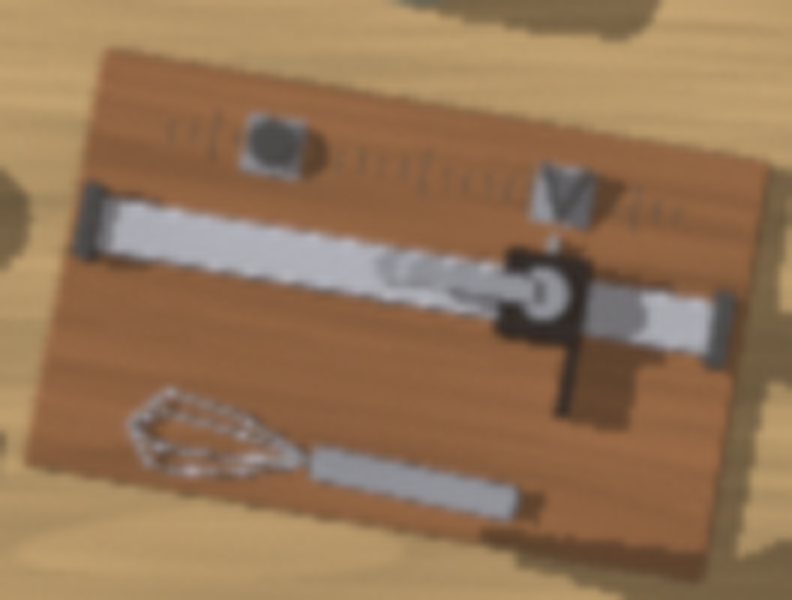

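```bash
python3 -c "
from cell import *
print(sign_off())"
```

```text
the job is handed in; nothing more can be done
None
```

The stop is locked at the V marker, its pointer about 1–2 mm from the point of the V by the last top-camera picture. The lever is back against its hard stop, and I saw nothing else on the board moved; the job was handed in at about 46 s of the 61 s allowed.

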